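Check a finished carving under the loupe

TASK

Slide the vise's jaw fully open, lift the finished stone carving out and stand it upright in the middle of the cork pad on the inspection stand, and let go of it. Then pick the loupe up by its handle and hold it level, its lens centred over the carving and at the height of the brass pointer on the gauge post, touching neither the carving nor the stand; finish while still holding it there, do not put it down. Leave the pointer's setting and the other things on the bench as they are.

Things in the scene. Friction and masses are not known exactly. Their poses are not given: they have to be found in the camera images.
- vise: Small vise fixed to the bench: grey bed 215 x 90 mm, top 22 mm up; two dark steel jaws, 90 mm long along y, tops 50 mm up. Origin on the table below the vise seat's middle; x from the sliding to the fixed jaw, z up. Jaw faces at x = +30 mm (fixed), -30 mm (sliding, closed). A 6 mm lip on the sliding jaw, 40 to 50 mm up, traps the carving's foot until the jaw is slid back.
- jaw (a joint): Slide of the vise's moving jaw, in m: 0 closed, 0.040 fully open (end stop); starts nearly closed. It grows as the jaw moves along the vise's -x. It takes about 3 N to slide and stays where it is left.
- jaw_grip (a point): Grip point on the axis of the upright round steel pin on the sliding jaw, 76 mm above the table. Pin 16 mm thick, from 50 to 94 mm above the table. Moves with the jaw; with the jaw closed it is 50 mm from the vise origin along vise -x. Same axes as the vise.
- carving_center (a point): Centre, half-way up, of the stone carving, 44 mm tall, about 0.22 kg: foot 60 x 40 mm, 16 mm high; body 46 x 40 mm above it, raised rosette on top. x is its long direction, z up. The flat faces y = -20 and +20 mm run from bottom to top, free to grasp between the jaws. Starts on the vise bed (underside 22 mm up), x along vise x.
- pad (a point): Middle of the top of the cork pad (76 x 64 mm), 20 mm above the table, on the light wooden board (175 x 100 mm, 18 mm thick) of the inspection stand, fixed to the bench. x points along the board from the pad to the gauge post, z up. The post is 10 mm thick, 102 mm from this point, its top 183 mm above the table.
- pointer_tip (a point): Tip of the short brass pointer (26 x 5 x 4 mm) on the gauge post's collar, which points to the pad; the tip's height is the height wanted for the lens centre. Horizontally 70 mm from the pad's middle, on the post's side. The collar (22 mm wide, 16 mm tall) is set anew each time, tip 106 to 136 mm above the table; it slides stiffly and is not to be moved.
- rest: Light wooden rest under the loupe, fixed to the bench: plate 175 x 64 mm, 8 mm thick, with two cross blocks, tops 30 mm up: one (30 mm wide) under the ring, one (14 mm) under the handle's end, 116 mm apart, with two pegs to 36 mm beside the handle. The handle is free between the blocks. Origin on the table below the lens; x from handle to lens.
- lens (a point): Centre of the loupe's lens, a round glass in a steel ring 62 mm across, 12 mm thick. Axes of the loupe: x from the handle to the lens, z out of the glass, up. At the start 36 mm above the table.
- loupe_grip (a point): Grip point on the loupe's straight black handle, near its balance point, 62 mm from the lens centre along loupe -x, at mid-thickness and at the lens's height (36 mm above the table at the start, 28 mm above the rest's plate). Handle 16 mm wide (y), 12 mm thick (z), from 42 to 134 mm from the lens centre. Loupe about 100 g. Same axes as the lens.
- whetstone: Bystander, not to be disturbed: a grey sharpening stone on a thin wooden base, 100 x 40 x 26 mm. Origin at its underside.
- offcut: Bystander, not to be disturbed: a rough lump of stone about 45 x 50 x 42 mm. Origin at its underside.
- chisel: Bystander, not to be disturbed: a wood-handled carving chisel lying down, 200 mm long. Origin at its underside.
- tape: Bystander, not to be disturbed: a roll of brown tape lying flat, 90 mm across, 25 mm high. Origin at its underside.
- brush: Bystander, not to be disturbed: a hand brush lying down. Origin at its underside.
- tin: Bystander, not to be disturbed: a closed tin, 80 mm wide, 70 mm tall. Origin at its underside.
Things that resemble listed ones, but are neither listed nor needed, are in the scene too. What is shaped like the vise but pink is not meant. Leave any green or pink look-alike of the part that bears lens alone.

How it is judged:
By the outcome, as a careful person would: the job done as asked, in the order asked, and still so for the second after the job is handed in, while the arm keeps its last pose, push and grip.
It also fails if it takes over 58 s, if anything falls off the work surface, if the arm or the gripper's body presses on something with over 40 N, if the wrist force passes 120 N, or if a joint passes its speed limit or range.

ROBOT

A 6-joint arm with a two-finger parallel gripper is mounted at the origin on the work surface. World frame = base frame: x ahead of the robot, y to its left, z up, the work surface at z = 0. Lengths are in mm, angles in rad, forces in N, time in s.
With the tool pointing down it reaches from about 400 to 925 mm from the base axis. Payload 3.4 kg.
Tool frame: the origin (TCP) lies midway between the tips of the shut fingers; the grasp point (between the pads) lies 19 mm behind it; z points along the fingers, y is the line along which they close (so a half turn about z gives the same grasp; the last joint's range is limited). The gripper opens to 85 mm and grips with 20 to 120 N. Pads are 22 mm wide; open, the fingers measure 114 mm over their backs; the gripper's body (76 mm by 85 mm) begins 54 mm behind the grasp point. The pads swing forward as they close: fully open they stand 13 mm farther back than shut.
Start: joints at [1.062, 0.307, 1.506, -0, 1.328, -0.073], TCP at [242.23, 521.494, 231.305] pointing down, gripper open.
Joint ranges: [-3.12, 3.12], [-1.05, 2.28], [0.14, 2.33], [-1.42, 4.57], [0.1, 2.73], [-2.68, 2.68]. Speed limits (rad/s): [2.57, 2.57, 3.14, 3.14, 3.14, 3.14].

INTERFACE

Orientations are given as a unit quaternion [x, y, z, w].
In Python, from bench import get_obs, snapshot, camera_info, robot gives the robot as it stands.
- The arm moves only by the shell command python3 -m handwheel 'ROWS' [FORCE]. ROWS is JSON, one flat list of numbers, 5 for each row, row after row: the shift along the tool's x, y, z in cm, then the turn about the tool's z in rad, then the opening, from 0 (shut) to 1 (fully open). A call has 1 to 8 rows; each row shifts and turns the commanded pose from where the row before left it, along the tool's axes as they then stand; what a row does not reach is not made up. A row lasts 1/12 s, in which the tool goes at most 41.7 mm and 7.16 degrees, less where a joint would pass 70% of its speed; a pose out of reach is approached as far as the arm can. A call is refused whole if a number of a shift passes 4.17 or a number of a turn 0.125, either way. A call with a gripper value outside its range is refused whole. The fingers move at their own pace and stop on an object; FORCE is the grip in N (left out, the last holds). Time passes only in rows, so rows that do not move let the fingers close. It gives the time, the measured TCP pose, the force and the opening at its end, in the units of the state.
- get_obs(): the state, without advancing time (a new reading comes with each control period).
- snapshot(name): name is "scene" or "side" or "wrist"; returns the picture (400x640x3 uint8, red, green, blue); there is no depth.
- camera_info(name): a dict with "mtx" (3x3 intrinsics, pixels), "distortion" ([k1, k2, p1, p2, k3] as OpenCV has them; the pictures are not rectified), "rvec" (rotation vector, rad) and "tvec" (3), from world to camera coordinates, as OpenCV has them. Camera axes: x right, y down, z forward; pixel columns grow to the right and rows downward; lengths in mm; the calibration is good to about 2 mm. A picture is of the moment at which its call begins: read the wrist's pose just before it. camera_info takes no time and is no camera call; for the wrist camera it gives the pose at the moment of the call.
- robot.close_job(): hands the job in, once; it reports no verdict.
The state is a dict: "time_s": time; "joints": joint angles; "qd": joint speeds; "effort": joint torques, N m; "ee_pos": TCP position; "tcp_rot": TCP orientation; "ft_force": force on the tool from outside, world axes, zero at the start; "moment": the same for the moment, N m; "opening": finger opening in mm.
Only numpy, scipy, OpenCV 4.12 (cv2) and the standard library are available. Lean on these libraries where they do the work, as an engineer would, in place of code of your own. Each camera call takes 0.05 s, during which the arm holds its last target. There are 200 camera calls.

## Working session

There is one attempt and no reset: what is moved stays moved. The work goes in short steps, Python scripts to look and compute and a shell command to move; the robot and the scene stay as the last step left them, time stands still between calls to the robot, and variables do not carry over. Pictures are saved under pics/ and viewed, on a budget of 10 in all, crops included, one or two more only if the job needs it, and the job is handed in when it is done.

```bash
mkdir -p pics
cat > h.py <<'E'
import numpy as np, cv2
from bench import get_obs, snapshot, camera_info, robot
def cam(n):
    c=camera_info(n); K=np.array(c["mtx"],float); d=np.array(c["distortion"],float)
    R=cv2.Rodrigues(np.array(c["rvec"],float))[0]; t=np.array(c["tvec"],float).ravel()
    return K,d,R,t
def ray(c,uv):
    K,d,R,t=c
    p=cv2.undistortPoints(np.array(uv,float).reshape(-1,1,2),K,d).reshape(-1,2)
    D=np.c_[p,np.ones(len(p))]@R
    return -R.T@t, D/np.linalg.norm(D,axis=1)[:,None]
def onz(c,uv,z):
    o,D=ray(c,uv); return o+D*((z-o[2])/D[:,2])[:,None]
def proj(c,P):
    K,d,R,t=c
    return cv2.projectPoints(np.array(P,float).reshape(-1,1,3),cv2.Rodrigues(R)[0],t,K,d)[0].reshape(-1,2)
def tri(c1,u1,c2,u2):
    o1,d1=ray(c1,u1);o2,d2=ray(c2,u2);d1=d1[0];d2=d2[0]
    s=np.linalg.lstsq(np.c_[d1,-d2],o2-o1,rcond=None)[0]
    a=o1+s[0]*d1;b=o2+s[1]*d2
    return (a+b)/2,np.linalg.norm(a-b)
E
python3 - <<'E'
from h import *
for n in("scene","side"):
    im=snapshot(n); cv2.imwrite(f"pics/{n}0.png",im[:,:,::-1]); c=cam(n); print(n,-c[2].T@c[3])
a=cv2.imread("pics/scene0.png"); b=cv2.imread("pics/side0.png")
cv2.imwrite("pics/s0.png",cv2.resize(a,(800,500)));cv2.imwrite("pics/d0.png",cv2.resize(b,(800,500)))
o=get_obs();print(o)
E
```

```text
scene [1268.94547022 -283.15821403  721.81507933]
side [ 479.1649366  -943.00656837 1186.1894124 ]
{'time_s': 0.1, 'joints': array([ 1.06249242e+00,  3.07511038e-01,  1.50751967e+00, -5.59682032e-05,
        1.32843292e+00, -7.35044685e-02]), 'qd': array([-4.23498388e-05, -3.51869094e-03, -1.16712840e-03,  1.46018320e-03,
       -1.26741802e-03, -4.28693453e-04]), 'effort': array([ 1.08592663e-03, -4.58524132e+01, -2.52608424e+01, -2.34184699e-04,
        5.50110941e-03, -6.53303630e-06]), 'ee_pos': array([241.94388547, 520.93073283, 230.47452088]), 'tcp_rot': array([ 2.15684602e-01,  9.76462634e-01, -9.03974440e-04, -2.42296817e-04]), 'ft_force': array([ 0.55784409, -0.23683775,  0.58842893]), 'moment': array([ 0.01547986, -0.00212008,  0.04065269]), 'opening': 85.48676690764518}
```

View pics/s0.png

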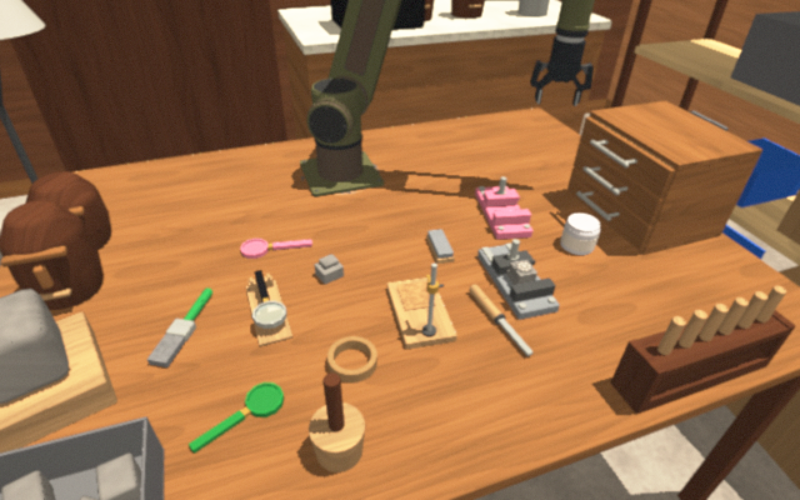

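View pics/d0.png

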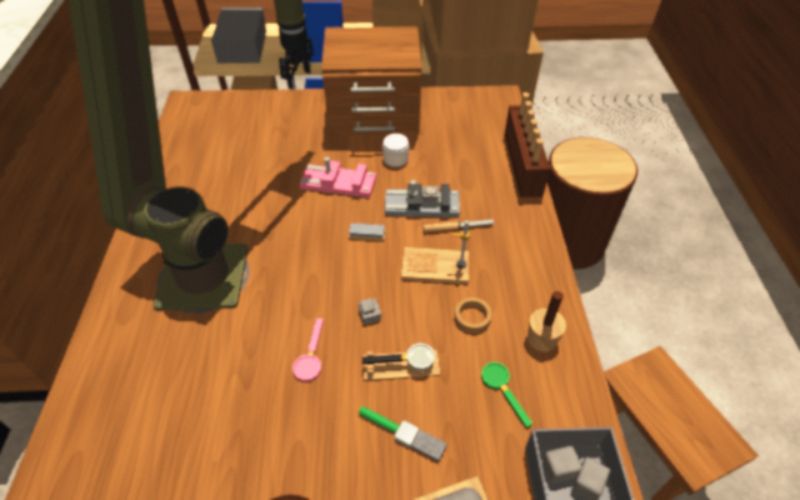

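The scene picture shows the grey vise at about (518,278) and its pink copy at (505,208). The stand is at (422,310), and the real loupe (steel ring, black handle, on its rest) is at (268,310). The pink (280,245) and green (240,415) loupes are look-alikes. I'll confirm this in an enlarged crop.

Run:
```python
import cv2,numpy as np
a=cv2.imread("pics/scene0.png"); b=cv2.imread("pics/side0.png")
def t(im,x,y,w,h,W,H):
    o=cv2.resize(im[y:y+h,x:x+w],(W,H),interpolation=cv2.INTER_CUBIC)
    s=W/w
    for g in range((x//10+1)*10,x+w,10):
        cv2.line(o,(int((g-x)*s),0),(int((g-x)*s),5 if g%50 else 14),(0,255,255),1)
        if g%20==0: cv2.putText(o,str(g),(int((g-x)*s)-8,24),0,.3,(255,255,255),1)
    for g in range((y//10+1)*10,y+h,10):
        cv2.line(o,(0,int((g-y)*s)),(5 if g%50 else 14,int((g-y)*s)),(0,255,255),1)
        if g%20==0: cv2.putText(o,str(g),(8,int((g-y)*s)+3),0,.3,(255,255,255),1)
    return o
top=np.hstack([t(a,305,185,145,100,435,300),t(a,185,210,73,60,365,300)])
bot=np.hstack([t(b,300,145,100,85,353,300),t(b,280,265,80,54,447,300)])
cv2.imwrite("pics/c1.png",np.vstack([top,bot]))
```

```text
(no output)
```

View pics/c1.png

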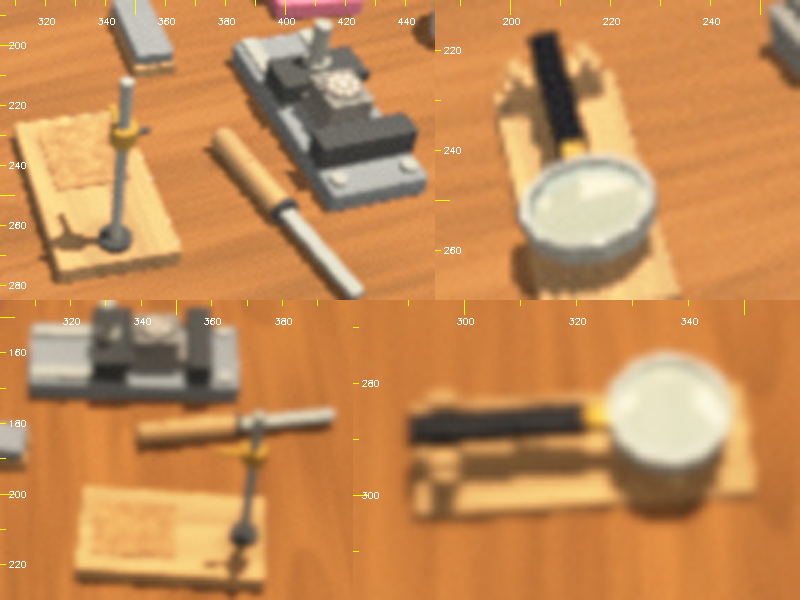

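The crop confirms it. The grey vise with the carving spans scene (383–446, 195–253), and the cork pad on the stand is around scene (335,235). The steel-ring loupe with the black handle has its ring at scene (215,250) and side (336,285). Now to compute positions.

Run:
```python
from h import *
np.set_printoptions(precision=1,suppress=True)
S=cam("scene");D=cam("side")
s1=3.0;s2=353/100;s3=5.0;s4=447/80
f1=lambda p:[(305+x/s1,185+y/s1) for x,y in p]
f2=lambda p:[(300+x/s2,145+(y-300)/s2) for x,y in p]
f3=lambda p:[(185+(x-435)/s3,210+y/s3) for x,y in p]
f4=lambda p:[(280+(x-353)/s4,265+(y-300)/s4) for x,y in p]
print("vise bed side",onz(D,f2([(30,325),(237,322),(28,387),(238,390)]),22))
print("vise bed scene",onz(S,f1([(234,42),(330,198),(424,180)]),22))
print("pad side",onz(D,f2([(93,500),(172,503),(90,555),(175,558)]),20))
print("pad scene",onz(S,f1([(37,133),(104,113),(62,190),(128,182)]),20))
print("board side",onz(D,f2([(85,487),(265,492),(78,572),(262,578)]),18))
print("board scene",onz(S,f1([(14,122),(100,108),(55,268),(181,245)]),18))
print("post base",onz(D,f2([(242,535)]),22),onz(S,f1([(116,238)]),22))
print("post top",tri(S,f1([(126,81)]),D,f2([(258,415)])))
print("ptr collar",tri(S,f1([(124,133)]),D,f2([(254,455)])))
print("lens",onz(D,f4([(669,408)]),40),onz(S,f3([(587,203)]),40),tri(S,f3([(587,203)]),D,f4([(669,408)])))
print("handle end",onz(D,f4([(411,428)]),40),onz(S,f3([(544,35)]),40))
print("handle front",onz(D,f4([(585,418)]),40),onz(S,f3([(571,143)]),40))
print("pin top scene",onz(S,f1([(319,27)]),94))
print("carv top scene",onz(S,f1([(342,85)]),66))
```

```text
vise bed side [[482.7 289.   22. ]
 [699.7 286.6  22. ]
 [479.  198.4  22. ]
 [690.6 187.3  22. ]]
vise bed scene [[478.1 208.2  22. ]
 [693.5 187.3  22. ]
 [700.6 273.8  22. ]]
pad side [[538.1  48.3  20. ]
 [612.9  42.1  20. ]
 [532.4 -18.3  20. ]
 [610.6 -24.4  20. ]]
pad scene [[538.4 -14.5  20. ]
 [532.4  51.2  20. ]
 [611.5 -18.4  20. ]
 [620.4  37.3  20. ]]
board side [[531.2  66.6  18. ]
 [703.1  54.6  18. ]
 [520.6 -36.2  18. ]
 [688.5 -48.7  18. ]]
board scene [[516.  -28.3  18. ]
 [522.8  51.3  18. ]
 [688.  -52.7  18. ]
 [697.8  50.3  18. ]]
post base [[674.9  -0.8  22. ]] [[677.5   2.6  22. ]]
post top (array([675.6,   1.7, 182.1]), np.float64(0.2666366669158211))
ptr collar (array([676.4,   2.2, 131.8]), np.float64(2.471912477952967))
lens [[ 552.5 -278.8   40. ]] [[ 552.9 -279.6   40. ]] (array([ 552.6, -279.3,   40.1]), np.float64(0.7194110613368272))
handle end [[ 421.1 -285.7   40. ]] [[ 420.1 -283.3   40. ]]
handle front [[ 509.5 -283.1   40. ]] [[ 508.3 -281.1   40. ]]
pin top scene [[563.9 238.9  94. ]]
carv top scene [[612.5 238.5  66. ]]
```

```bash
python3 -m handwheel '[0,0,0,-0.12,1, 0,-2,0,-0.12,1, 0,-4,0,-0.12,1, 0,-4,0,0,1, 0,-4,0,0,1, 0,-4,0,0,1, 0,-4,0,0,1, 0,-4,0,0,1]'
python3 -m handwheel '[-4,-1,0,0,1, -4,0,0,0,1, -4,0,0,0,1, -4,0,0,0,1, -4,0,0,0,1, -4,0,0,0,1, -4,0,0,0,1, -3,0,0,0,1]'
python3 -m handwheel '[0,0,0,0,1, 0,0,0,0,1, 0,0,0,0,1]'
python3 - <<'E'
from h import *
im=snapshot("wrist");c=cam("wrist");np.save("pics/w1.npy",np.array([c[0].ravel().tolist()],float));cv2.imwrite("pics/w1.png",im[:,:,::-1])
import pickle;pickle.dump(c,open("pics/w1.pkl","wb"));print(-c[2].T@c[3],c[2][2],get_obs()["ee_pos"],get_obs()["tcp_rot"])
E
```

```text
time_s: 0.77
ee_pos: [212.4, 261.8, 230.8]
tcp_rot: [0.037, 0.999, -0.0, -0.0]
ft_force: [0.6, 0.0, -0.3]
opening: 85.5
time_s: 1.43
ee_pos: [525.0, 229.9, 230.7]
tcp_rot: [0.038, 0.999, -0.0, 0.0]
ft_force: [0.2, 0.2, 0.6]
opening: 85.1
time_s: 1.68
ee_pos: [520.6, 230.3, 230.4]
tcp_rot: [0.038, 0.999, -0.0, -0.001]
ft_force: [-0.5, 0.3, 0.5]
opening: 85.1
[452.32531985 235.34144218 372.90058025] [ 0.26828259 -0.0203887  -0.96312447] [520.14671363 230.48404262 230.70525391] [ 3.72711768e-02  9.99304464e-01 -3.25584704e-04 -1.15790563e-03]
```

View pics/w1.png

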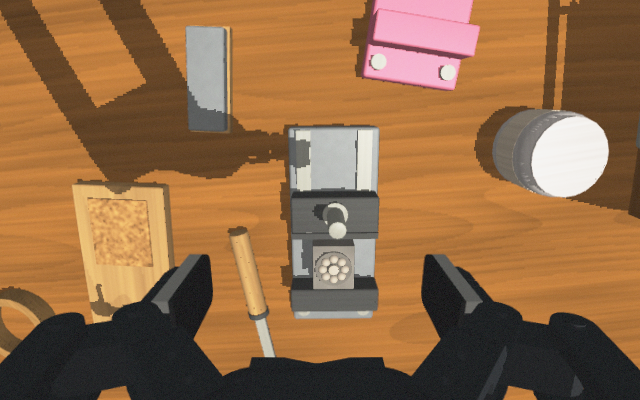

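The wrist view shows the grey vise straight ahead, with the pin top at (337,229), the rosette at (333,268) and the bed between (290,127) and (373,317). The pad corners are near (88,200), (148,197), (97,267) and (153,265).

Run:
```python
from h import *
import pickle
np.set_printoptions(precision=1,suppress=True)
c=pickle.load(open("pics/w1.pkl","rb"))
print("bed",onz(c,[(290,127),(378,127),(294,318),(373,317)],22))
print("pin",onz(c,[(337,229)],94),"jaw rear edge",onz(c,[(292,193),(378,192)],50),"fixed front",onz(c,[(292,278),(378,277)],50))
print("carv",onz(c,[(333,268)],66))
p=onz(c,[(88,200),(148,197),(97,267),(153,265)],20);print("pad",p,p.mean(0))
print("board",onz(c,[(73,186),(169,184)],18))
im=cv2.imread("pics/w1.png").astype(int)
```

```text
bed [[477.2 207.5  22. ]
 [483.5 292.7  22. ]
 [689.5 191.7  22. ]
 [695.1 281.3  22. ]]
pin [[558.2 244.3  94. ]] jaw rear edge [[536.  205.9  50. ]
 [541.  286.3  50. ]] fixed front [[624.  197.6  50. ]
 [629.5 283.9  50. ]]
carv [[607.9 239.2  66. ]]
pad [[535.1 -13.   20. ]
 [536.7  53.1  20. ]
 [612.4 -22.6  20. ]
 [613.8  42.5  20. ]] [574.5  15.   20. ]
board [[519.2 -27.3  18. ]
 [525.1  77.   18. ]]
```

```bash
python3 -m handwheel '[-4,1.5,0,0,1, 0,0,4,0,1, 0,0,4,0,1, 0,0,4,0,1, 0,0,3,0,1, 0,0,2.2,0,1, 0,0,0,0,1, 0,0,0,0,1]'
python3 -m handwheel '[0,0,0,0,0, 0,0,0,0,0, 0,0,0,0,0, 0,0,0,0,0, 0,0,0,0,0, 0,0,0,0,0]' 40
```

```text
time_s: 2.4
ee_pos: [559.5, 242.4, 58.7]
tcp_rot: [0.037, 0.999, -0.001, -0.002]
ft_force: [-0.3, 0.4, 0.3]
opening: 85.0
time_s: 2.9
ee_pos: [562.6, 244.3, 60.5]
tcp_rot: [0.038, 0.999, 0.002, 0.001]
ft_force: [-0.0, -1.3, 2.5]
opening: 15.1
```

```bash
python3 -m handwheel '[0.5,0,0,0,0, 0.6,0,0,0,0, 0.6,0,0,0,0, 0.6,0,0,0,0, 0.6,0,0,0,0, 0.6,0,0,0,0, 0,0,0,0,0, 0,0,0,0,0]'
python3 -m handwheel '[0.2,0,0,0,0, 0.2,0,0,0,0, 0,0,0,0,0, 0,0,0,0,0]'
python3 -m handwheel '[0.2,0,0,0,0, 0.2,0,0,0,0, 0,0,0,0,0, 0,0,0,0,0]'
```

```text
time_s: 3.57
ee_pos: [527.6, 246.5, 60.5]
tcp_rot: [0.038, 0.999, 0.001, 0.001]
ft_force: [-0.1, 4.5, 4.2]
opening: 15.0
time_s: 3.9
ee_pos: [524.7, 246.7, 60.5]
tcp_rot: [0.038, 0.999, 0.001, 0.002]
ft_force: [1.7, 4.9, 4.0]
opening: 14.9
time_s: 4.23
ee_pos: [523.0, 246.8, 60.5]
tcp_rot: [0.037, 0.999, 0.001, 0.004]
ft_force: [6.4, 3.8, 0.4]
opening: 15.0
```

```bash
python3 -m handwheel '[0.3,0,0,0,0, 0.3,0,0,0,0, 0,0,0,0,0, 0,0,0,0,0]'
python3 -m handwheel '[0,0,0,0,1, 0,0,0,0,1, 0,0,0,0,1, 0,0,0,0,1, 0,0,-4,0,1, 0,0,-4,0,1, 0,0,0,0,1, 0,0,0,0,1]'
python3 - <<'E'
from h import *
im=snapshot("wrist");c=cam("wrist");cv2.imwrite("pics/w2.png",im[:,:,::-1])
import pickle;pickle.dump(c,open("pics/w2.pkl","wb"));print(get_obs()["ee_pos"])
E
```

```text
time_s: 4.57
ee_pos: [523.0, 246.9, 60.6]
tcp_rot: [0.037, 0.999, 0.002, 0.009]
ft_force: [19.5, 0.3, -9.6]
opening: 14.9
time_s: 5.23
ee_pos: [514.2, 246.7, 141.9]
tcp_rot: [0.037, 0.999, 0.001, 0.002]
ft_force: [-1.0, 0.1, 0.5]
opening: 85.4
[512.65922721 246.05008457 140.13032745]
```

View pics/w2.png

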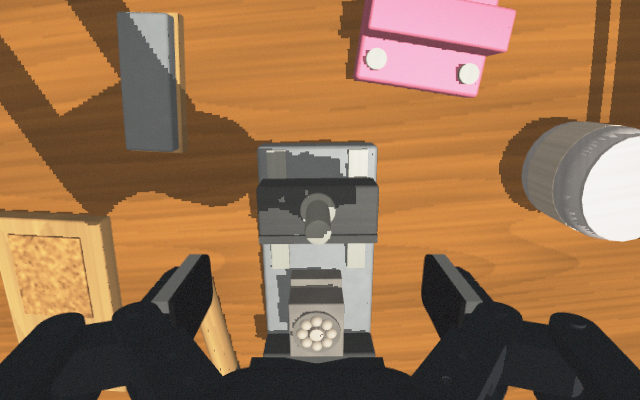

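The jaw sits against its end stop: no motion at 19.5 N. The rosette is at (316,334) and the jaw is well clear of the carving.

Run:
```python
from h import *
import pickle
np.set_printoptions(precision=1,suppress=True)
c=pickle.load(open("pics/w2.pkl","rb"))
print(onz(c,[(316,334),(317,223)],66),onz(c,[(317,232)],94))
p=onz(c,[(7,234),(85,236),(93,317),(22,319)],20);print("pad",p,p.mean(0))
```

```text
[[605.9 238.4  66. ]
 [522.2 245.4  66. ]] [[517.4 245.7  94. ]]
pad [[530.2 -12.6  20. ]
 [536.4  56.2  20. ]
 [611.6  42.7  20. ]
 [611.2 -26.4  20. ]] [572.3  15.   20. ]
```

```bash
python3 -m handwheel '[-4,0,0,0,1, -4,0,0,0,1, -1.6,0.1,0,0,1, 0,0,4,0,1, 0,0,4,0,1, 0,0,2.5,0,1, 0,0,0.5,0,1, 0,0,0,0,1]'
python3 -m handwheel '[0,0,0,0,0, 0,0,0,0,0, 0,0,0,0,0, 0,0,0,0,0, 0,0,0,0,0, 0,0,0,0,0]' 50
```

```text
time_s: 5.95
ee_pos: [605.1, 238.7, 25.3]
tcp_rot: [0.037, 0.999, -0.002, -0.004]
ft_force: [0.7, -0.1, 1.5]
opening: 85.2
time_s: 6.45
ee_pos: [610.1, 240.3, 31.6]
tcp_rot: [0.037, 0.999, 0.001, 0.002]
ft_force: [-0.5, -1.0, 6.3]
opening: 39.1
```

```bash
python3 -m handwheel '[0,0,-0.5,0,0, 0,0,-1.5,0,0, 0,0,-3,0,0, 0,0,-3,0,0, 0,0,-3,0,0, 0,0,0,0,0]'
python3 -m handwheel '[0,-3,0,0,0, 0,-4,0,0,0, 0.9,-4,0,0,0, 1,-4,0,0,0, 0,-4,0,0,0, 0,-2.8,0,0,0, 0,-1,0,0.03,0, 0,0,0,0,0]'
python3 -m handwheel '[0,0,2,0,0, 0,0,3,0,0, 0,0,2.5,0,0, 0,0,1.2,0,0, 0,0,0,0,0, 0,0,0,0,0, 0,0,0,0,0]'
python3 - <<'E'
from h import *
print(get_obs()["ee_pos"],get_obs()["opening"])
a=snapshot("scene")[:,:,::-1];b=snapshot("side")[:,:,::-1]
print(get_obs()["ee_pos"])
cv2.imwrite("pics/a3.png",a);cv2.imwrite("pics/b3.png",b)
r=lambda im,x,y,w,h:cv2.resize(im[y:y+h,x:x+w],(400,400),interpolation=cv2.INTER_CUBIC)
cv2.imwrite("pics/c3.png",np.hstack([r(a,300,190,100,100),r(b,310,150,80,80)]))
E
```

```text
time_s: 6.95
ee_pos: [612.5, 241.1, 146.3]
tcp_rot: [0.037, 0.999, 0.002, 0.005]
ft_force: [1.3, -0.2, -1.1]
opening: 39.3
time_s: 7.62
ee_pos: [571.7, 11.3, 138.8]
tcp_rot: [0.055, 0.998, -0.0, -0.001]
ft_force: [-1.3, -0.5, -1.9]
opening: 39.5
time_s: 8.2
ee_pos: [573.6, 14.7, 52.9]
tcp_rot: [0.052, 0.999, 0.0, 0.001]
ft_force: [0.2, -0.2, -1.9]
opening: 39.3
[573.60334412  14.74172608  52.91227209] 39.34929700913887
[573.99811804  14.34381363  53.59898963]
```

View pics/c3.png

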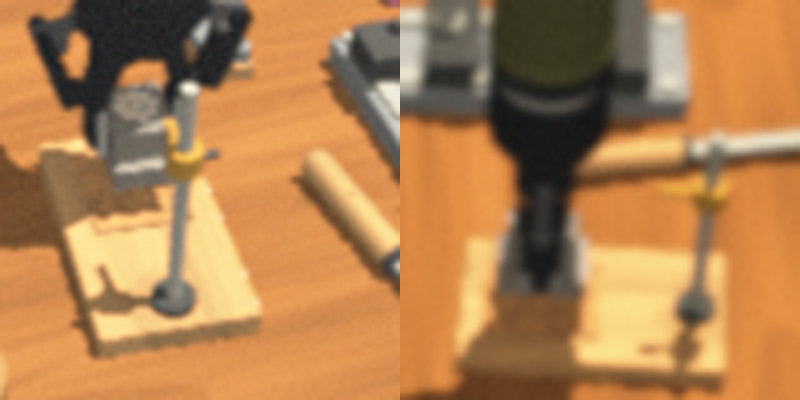

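The left half shows the carving held upright above the pad, with its foot's front edge from (113,188) to about (172,182). The right half shows its foot from (500,290) to (583,297).

Run:
```python
from h import *
np.set_printoptions(precision=1,suppress=True)
S=cam("scene");D=cam("side")
for z in(42,44):
  p=onz(D,[(310+(x-400)/5,150+y/5) for x,y in[(500,290),(583,297)]],z);print(p,p.mean(0))
  print(onz(S,[(300+x/4,190+y/4) for x,y in[(113,188),(172,182)]],z))
```

```text
[[547.7   2.1  42. ]
 [601.3  -5.6  42. ]] [574.5  -1.7  42. ]
[[596.8  -6.7  42. ]
 [603.5  30.3  42. ]]
[[547.6   0.4  44. ]
 [601.   -7.2  44. ]] [574.3  -3.4  44. ]
[[598.8  -7.5  44. ]
 [605.5  29.3  44. ]]
```

```bash
python3 -m handwheel '[0,0,0.8,0,0, 0,0,0.7,0,0, 0,0,0.5,0,0, 0,0,0.1,0,0, 0,0,0,0,0, 0,0,0,0,0]'
python3 -m handwheel '[0,0,0.1,0,0, 0,0,0.1,0,0, 0,0,0,0,0, 0,0,0,0,0]'
```

```text
time_s: 8.8
ee_pos: [572.5, 13.8, 31.1]
tcp_rot: [0.052, 0.999, -0.0, -0.0]
ft_force: [0.6, 0.2, -3.1]
opening: 39.3
time_s: 9.13
ee_pos: [573.0, 13.8, 29.6]
tcp_rot: [0.052, 0.999, -0.0, 0.0]
ft_force: [0.2, -0.5, -0.9]
opening: 39.3
```

```bash
python3 -m handwheel '[-0.1,0,0.1,0,0, 0,0,0,0,0, 0,0,0,0,0]'
python3 -m handwheel '[0,0,0.1,0,0, 0,0,0,0,0, 0,0,0,0,0]'
```

```text
time_s: 9.38
ee_pos: [573.0, 13.8, 29.6]
tcp_rot: [0.052, 0.999, -0.0, -0.0]
ft_force: [-3.5, -0.2, 9.2]
opening: 39.6
time_s: 9.63
ee_pos: [573.0, 13.8, 29.5]
tcp_rot: [0.052, 0.999, -0.0, -0.0]
ft_force: [-5.4, -0.3, 15.9]
opening: 39.4
```

```bash
python3 -m handwheel '[0.1,0,-0.15,0,0, 0,0,0,0,1, 0,0,0,0,1, 0,0,0,0,1, 0,0,0,0,1, 0,0,0,0,1]'
python3 -m handwheel '[0,0,-3,0,1, 0,0,-4,0,1, 0,0,-4,0,1, 0,0,-4,0,1, 2,0,-4,0,1, 4,0,0,0,1, 3,0,0,0,1, 0,0,0,0,1]'
python3 -m handwheel '[0,0,0,0,1, 0,0,0,0,1, 0,0,0,0,1]'
python3 - <<'E'
from h import *
im=snapshot("wrist");c=cam("wrist");cv2.imwrite("pics/w4.png",im[:,:,::-1])
import pickle;pickle.dump(c,open("pics/w4.pkl","wb"));print(get_obs()["ee_pos"])
E
```

```text
time_s: 10.13
ee_pos: [572.8, 13.9, 28.5]
tcp_rot: [0.052, 0.999, -0.0, -0.0]
ft_force: [-0.3, 0.1, -0.1]
opening: 85.5
time_s: 10.8
ee_pos: [477.2, 23.9, 216.0]
tcp_rot: [0.052, 0.999, 0.0, -0.003]
ft_force: [-0.8, 0.6, -0.1]
opening: 85.5
time_s: 11.05
ee_pos: [485.8, 23.0, 216.1]
tcp_rot: [0.052, 0.999, -0.0, 0.001]
ft_force: [-0.2, -0.0, 1.6]
opening: 85.2
[485.85575908  23.01038133 215.91559459]
```

View pics/w4.png

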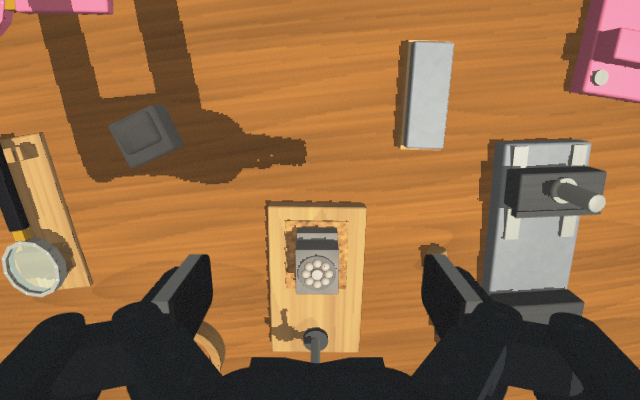

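The carving stands upright on the pad, with its rosette at (317,274) and the top rear edge of its foot at about y=228. The pad's visible corners are (285,220) and (351,220), and the lens is at (33,268).

Run:
```python
from h import *
import pickle
np.set_printoptions(precision=1,suppress=True)
c=pickle.load(open("pics/w4.pkl","rb"))
p=onz(c,[(285,220),(351,220),(286,289),(346,289)],20);print("pad",p,p.mean(0))
print("rosette",onz(c,[(317,274)],64),"foot rear",onz(c,[(297,228),(338,228)],36))
print("body top fr",onz(c,[(297,251),(338,251),(295,294),(339,294)],62))
print("board",onz(c,[(267,205),(366,205),(273,352),(358,352)],18),"post base",onz(c,[(315,338)],22))
print("lens",onz(c,[(33,267)],42),"handle",onz(c,[(18,230)],42))
```

```text
pad [[532.5 -13.9  20. ]
 [539.4  51.8  20. ]
 [609.7 -23.   20. ]
 [616.5  40.5  20. ]] [574.5  13.8  20. ]
rosette [[572.4  14.   64. ]] foot rear [[536.3  -1.4  36. ]
 [540.5  37.7  36. ]]
body top fr [[548.6  -1.6  62. ]
 [552.5  35.1  62. ]
 [592.   -8.8  62. ]
 [596.3  32.2  62. ]]
board [[515.6 -30.   18. ]
 [526.   68.1  18. ]
 [690.2 -48.9  18. ]
 [700.5  47.7  18. ]] post base [[673.1   1.3  22. ]]
lens [[ 549.1 -274.8   42. ]] handle [[ 508.5 -277.1   42. ]]
```

Run:
```python
from h import *
a=snapshot("scene")[:,:,::-1];b=snapshot("side")[:,:,::-1]
cv2.imwrite("pics/a5.png",a);cv2.imwrite("pics/b5.png",b)
r=lambda im,x,y,w,h:cv2.resize(im[y:y+h,x:x+w],(400,400),interpolation=cv2.INTER_NEAREST)
cv2.imwrite("pics/c5.png",np.hstack([r(a,325,205,40,40),r(b,340,170,40,40)]))
```

```text
(no output)
```

View pics/c5.png

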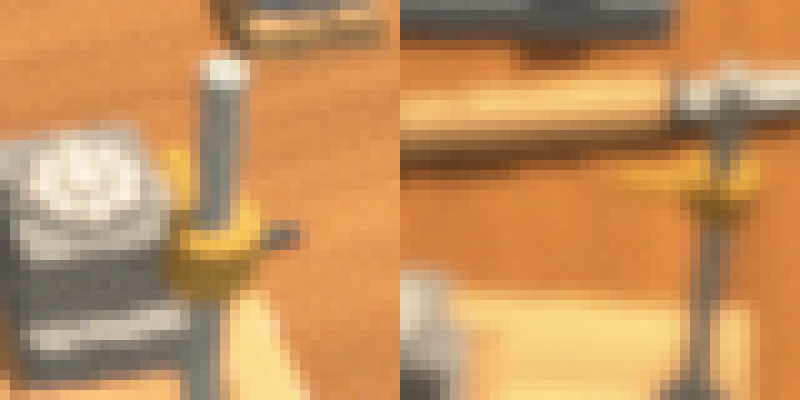

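The left half shows the pointer tip at about (172,142) and the collar at (213,255). In the right half the tip is at about (615,177) and the collar at (730,182).

Run:
```python
from h import *
np.set_printoptions(precision=1,suppress=True)
S=cam("scene");D=cam("side")
f=lambda x,y:[(325+x/10-.5,205+y/10-.5)]
g=lambda x,y:[(340+(x-400)/10-.5,170+y/10-.5)]
def hv(c,uv,xy):
    o,d=ray(c,uv);d=d[0];A=np.c_[d,-np.array([0,0,1.])]
    s=np.linalg.lstsq(A,np.array([*xy,0])-o,rcond=None)[0];return s[1],np.linalg.norm((o+s[0]*d)[:2]-xy)
tip=(644,5.8);post=(675,1.8)
for n,c,u,xy in(("tip S",S,f(172,142),tip),("tip S2",S,f(175,155),tip),("tip D",D,g(615,177),tip),("col S top",S,f(217,238),post),("col S low",S,f(208,300),post),("col D",D,g(728,182),post),("post top S",S,f(225,65),post),("post top D",D,g(735,80),post)): print(n,hv(c,u,xy))
print(tri(S,f(174,148),D,g(617,178)),tri(S,f(213,258),D,g(728,182)),tri(S,f(225,65),D,g(736,78)))
for z in (120,124,128,132,136):
  print(z,proj(S,[[644,5.8,z]])[0]*10-[3245,2045],proj(D,[[644,5.8,z]])[0]*10-[3395-400,1695])
```

```text
tip S (np.float64(136.70118337259436), np.float64(0.7808380746963489))
tip S2 (np.float64(132.9002735553524), np.float64(0.09439657124381756))
tip D (np.float64(134.95335184266048), np.float64(1.3588278372910574))
col S top (np.float64(135.24654011318148), np.float64(1.1766277227368138))
col S low (np.float64(116.5534330259099), np.float64(0.24807881562637918))
col D (np.float64(136.57671800025827), np.float64(2.311664910333823))
post top S (np.float64(184.53935035137786), np.float64(0.026947212745100542))
post top D (np.float64(182.20897424578686), np.float64(0.3503287599746993))
(array([643.3,   5.9, 134.5]), np.float64(0.16339772779945394)) (array([678.1,   2. , 133.5]), np.float64(3.238116733252803)) (array([675.3,   1.3, 184.3]), np.float64(1.1356698676373447))
120 [171.7 197.7] [616.  209.5]
124 [172.6 184.5] [616.9 201. ]
128 [173.5 171.3] [617.8 192.4]
132 [174.4 158. ] [618.7 183.8]
136 [175.3 144.6] [619.6 175.2]
```

```bash
python3 -m handwheel '[0,-3,0,0,1, -1,-4,0,0,1, 0,-4,0,0,1, -0.6,-4,0,0,1, 0,-4,0,0,1, 0,-4,0,0,1, 0,-4,0,0,1, 0,-3.4,0,0,1]'
python3 -m handwheel '[0,0,2,-0.07,1, 0,0,2,-0.075,1, 0,0,0,0,1, 0,0,0,0,1, 0,0,0,0,1]'
python3 - <<'E'
from h import *
im=snapshot("wrist");c=cam("wrist");cv2.imwrite("pics/w6.png",im[:,:,::-1])
import pickle;pickle.dump(c,open("pics/w6.pkl","wb"));print(get_obs()["ee_pos"],get_obs()["joints"])
E
```

```text
time_s: 11.87
ee_pos: [468.7, -284.1, 215.6]
tcp_rot: [0.053, 0.999, -0.0, -0.0]
ft_force: [1.8, 0.4, 0.4]
opening: 85.3
time_s: 12.28
ee_pos: [469.3, -281.0, 176.4]
tcp_rot: [-0.019, 1.0, -0.0, 0.0]
ft_force: [-0.2, 0.5, -0.2]
opening: 85.5
[ 469.58356275 -281.0157738   176.90682971] [-6.16465323e-01  3.15710488e-01  1.64291882e+00  1.03822014e-05
  1.18155785e+00 -2.22677664e+00]
```

View pics/w6.png

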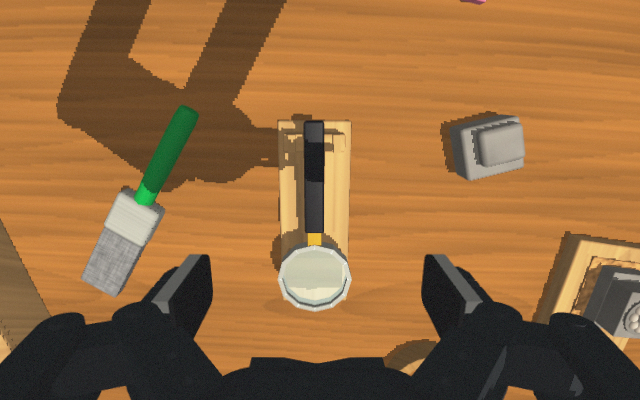

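The loupe lies along the picture's vertical, with its handle from (314,121) to (315,233) and its lens centre at about (314,277). The orientation already matches.

Run:
```python
from h import *
import pickle
np.set_printoptions(precision=1,suppress=True)
c=pickle.load(open("pics/w6.pkl","rb"))
print(onz(c,[(314,122),(314.5,233),(314.5,277),(314,247),(314,308)],42))
o=get_obs();T=o["ee_pos"];th=np.pi-2*np.arctan2(*o["tcp_rot"][:2]);th=np.pi-2*np.arcsin(o["tcp_rot"][0])
P=onz(c,[(314,122),(314.5,277)],42);u=P[1]-P[0];print("yaw",np.degrees(np.arctan2(u[1],u[0])),"tool",np.degrees(th)-180)
xt=np.array([np.cos(th),np.sin(th)]);yt=np.array([np.sin(th),-np.cos(th)])
for g in (np.array([490.7,-281.5]),(P[1]-62*u/np.linalg.norm(u))[:2]): print(g,(g-T[:2])@xt/10,(g-T[:2])@yt/10)
```

```text
[[ 419.6 -285.3   42. ]
 [ 510.  -281.6   42. ]
 [ 550.6 -280.1   42. ]
 [ 522.6 -281.5   42. ]
 [ 581.4 -279.4   42. ]]
yaw 2.3133772435732216 tool 2.2638163060281613
[ 490.7 -281.5] -2.108082940806418 -0.13179637894207466
[ 488.6 -282.6] -1.8986577417074995 -0.22944090046177887
```

```bash
python3 -m handwheel '[-2.05,-0.2,2,0,1, 0,0,4,0,1, 0,0,4,0,1, 0,0,3,0,1, 0,0,1.5,0,1, 0,0,0.8,0,1, 0,0,0.5,0,1, 0,0,0,0,1]'
python3 -m handwheel '[0,0,0,0,0, 0,0,0,0,0, 0,0,0,0,0, 0,0,0,0,0, 0,0,0,0,0, 0,0,0,0,0]' 60
```

```text
time_s: 13.0
ee_pos: [490.1, -282.2, 18.4]
tcp_rot: [-0.02, 1.0, -0.0, 0.0]
ft_force: [-0.1, 0.2, 1.2]
opening: 85.9
time_s: 13.5
ee_pos: [489.5, -282.2, 18.7]
tcp_rot: [-0.02, 1.0, -0.0, 0.0]
ft_force: [-0.8, 0.8, 5.8]
opening: 14.8
```

```bash
python3 -m handwheel '[0,0,-0.5,0,0, 0,0,-1.5,0,0, 0,0,-2.5,0,0, 0,0,-3,0,0, 0,0,-2.5,0,0, 0,0,-2,0,0, 0,0,-1,0,0, 0,0,0,0,0]'
python3 -m handwheel '[0,2,0,0,0, 0,3,0,0,0, -1,3.5,0,0,0, -1.2,3.5,0,0,0, -1,3.5,0,0,0, 0,3.5,0,0,0, 0,3.5,0,0,0, 0,3,0,0,0]'
python3 -m handwheel '[0,2.2,0,0,0, 0,1.5,0,0,0, 0,0,1,0,0, 0,0,1,0,0, 0,0,0.8,0,0, 0,0,0,0,0, 0,0,0,0,0, 0,0,0,0,0]'
python3 - <<'E'
from h import *
print(get_obs()["ee_pos"],get_obs()["opening"])
a=snapshot("scene")[:,:,::-1];b=snapshot("side")[:,:,::-1]
cv2.imwrite("pics/a7.png",a);cv2.imwrite("pics/b7.png",b)
r=lambda im,x,y,w,h:cv2.resize(im[y:y+h,x:x+w],(400,400),interpolation=cv2.INTER_NEAREST)
cv2.imwrite("pics/c7.png",np.hstack([r(a,300,190,80,80),r(b,310,150,80,80)]))
E
```

```text
time_s: 14.17
ee_pos: [490.6, -283.0, 150.7]
tcp_rot: [-0.02, 1.0, -0.002, 0.002]
ft_force: [0.9, 0.1, -1.2]
opening: 14.7
time_s: 14.83
ee_pos: [509.2, -23.6, 146.2]
tcp_rot: [-0.02, 1.0, 0.001, -0.002]
ft_force: [0.2, -0.3, -0.7]
opening: 14.7
time_s: 15.5
ee_pos: [509.5, 10.1, 119.6]
tcp_rot: [-0.019, 1.0, -0.0, -0.0]
ft_force: [-0.3, -0.1, -1.4]
opening: 14.7
[509.45044146  10.06861386 119.63947823] 14.660277443379915
```

View pics/c7.png

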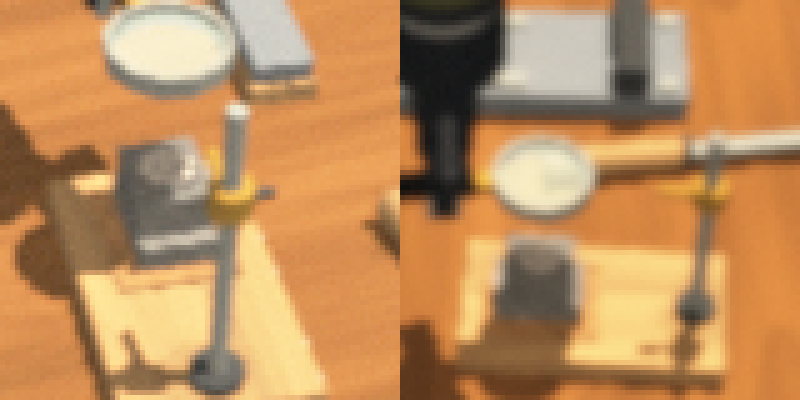

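The loupe is held level above the carving. The ring's top-face centre is near (170,46) in the scene half and (546,173) in the side half, and the pointer tip is at (658,188).

Run:
```python
from h import *
np.set_printoptions(precision=1,suppress=True)
S=cam("scene");D=cam("side")
f=lambda x,y:[(300+x/5-.5,190+y/5-.5)]
g=lambda x,y:[(310+(x-400)/5-.5,150+y/5-.5)]
print("lens top",tri(S,f(170,46),D,g(546,173)))
print("tip",tri(S,f(212,150),D,g(659,188)))
print("carving top",tri(S,f(172,161),D,g(541,258)),onz(S,f(172,161),64),onz(D,g(541,258),64))
def ring(z,x,y):
    t=np.linspace(0,2*np.pi,120);c=np.array([x,y,0])
    P=np.concatenate([np.c_[x+31*np.cos(t),y+31*np.sin(t),np.full(120,z+h)] for h in(-6,6)])
    a=proj(S,P)*5+2.5-[1500,950];b=proj(D,P)*5+2.5-[1550-400,750]
    return np.r_[a.min(0),a.max(0)],np.r_[b.min(0),b.max(0)]
for z in(133,137):print(z,*ring(z,572,13))
print("obs S x104-236,y7-97; D x493-598,y135-218")
o=get_obs();print(o["ee_pos"],o["ft_force"],o["moment"])
```

```text
lens top (array([573.7,  13.1, 142.1]), np.float64(2.5963602326250927))
tip (array([643.8,   6. , 134.7]), np.float64(1.0332877835841057))
carving top (array([572.2,  15.5,  63.5]), np.float64(4.883841145247623)) [[570.5  17.8  64. ]] [[572.7  12.   64. ]]
133 [104.9   8.5 234.5 107.3] [493.5 142.3 593.5 228.8]
137 [105.    1.9 235.  100.7] [493.6 138.  593.8 224.5]
obs S x104-236,y7-97; D x493-598,y135-218
[509.9  10.3 120.3] [ 0.6 -0.8 -1.4] [ 0. -0.  0.]
```

```bash
python3 -m handwheel '[0,0.1,0.15,0,0, 0,0,0.15,0,0, 0,0,0,0,0, 0,0,0,0,0, 0,0,0,0,0, 0,0,0,0,0]'
python3 - <<'E'
from h import *
a=snapshot("scene")[:,:,::-1];b=snapshot("side")[:,:,::-1]
print(get_obs()["ee_pos"])
cv2.imwrite("pics/c8.png",np.hstack([cv2.resize(a[150:310,180:500],(400,200)),cv2.resize(b[110:270,270:430],(400,400))[:200]]) if 0 else np.vstack([cv2.resize(a[100:350,150:550],(480,300)),cv2.resize(b[80:330,230:630],(480,300))]))
E
```

```text
time_s: 16.1
ee_pos: [509.4, 12.0, 117.2]
tcp_rot: [-0.02, 1.0, -0.0, 0.0]
ft_force: [-0.4, 0.4, -1.2]
opening: 14.6
[509.43280391  12.07592392 117.15163131]
```

View pics/c8.png

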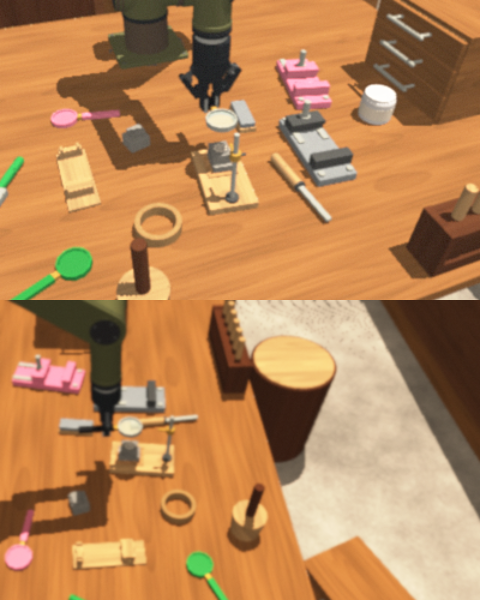

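The lens is held over the carving at (222,120) in the upper half and (130,426) in the lower half. The rest is empty, the jaw is open and the bystanders are where they were, so I'll hand it in.

```bash
python3 -c "
from bench import robot
print(robot.close_job())"
```

```text
the job is handed in; nothing more can be done
None
```

The job is handed in with the loupe still gripped and held over the carving, at about 16 s on the robot's clock.

- **Jaw:** I slid it open to its end stop. It did not move further at 19.5 N, well under the limits.
- **Carving:** it stands upright on the cork pad and was released with no force left on the gripper. It sits at about (572.4, 14) mm against a pad middle of (574.5, 13.8), roughly 2 mm off and within what I could measure.
- **Loupe:** it is level, with the lens centre at about (572.5, 14.5) mm and 134.5 mm up. The pointer tip measured about 134.5 mm up. The lens is about 64 mm above the carving's top. The readings showed only the loupe's own weight, so it was touching nothing.
- **Other things:** the last picture showed the pointer and every bystander in view where they started. The brush was mostly out of the frame.

**Disagreements:** the cameras put the pointer's height anywhere from 133 to 137 mm. Measured before the final 3 mm lowering, the ring's top face gave a lens centre 1 to 2 mm lower by arm position and ring outline than the two views gave, or agreed within 1 mm. I went by the arm position, so the height match is good to about 2 mm.

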